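Set the stock tags of the model-making bench

TASK

Set the hinged stock tags on the board so that only the full bins show the face with the round disc: push the tag of each full bin all the way over so that it leans towards its bin, and make sure that the tag of each empty bin leans all the way the other way, away from its bin, plain face up. Push the tags gently with the fingertips, without pinching them, and leave the glue bottle, the spool and the screwdriver where they are.

Things in the scene. Friction and masses are not known exactly. Their poses are not given: they have to be found in the camera images.
- board: Plywood board fixed to the bench, 245 x 480 x 12 mm: a row of four bins, 110 mm apart, a hinged tag in front of each. Origin: bench level, below the middle of the tags' common hinge line (24 mm above the bench); x points from tags to bins, y along the row, z up. It spans x = -65 to 180 mm, y = +-240 mm; a 30 mm high rim closes its +x edge. Each hinge has steel cheeks 16 mm deep, 18 mm tall at its ends.
- bin_full_1: White open bin, FULL, filled to the rim with wooden dowel stubs; fixed on the board, in any of the four places. Origin: on the board's top (12 mm above the bench), below the middle of its tag's hinge axis, which runs along y 12 mm above the origin; axes as the board's. The bin is 90 x 90 mm, 36 mm tall, at x = 75 to 165, y = +-45 mm; contents rise at most 8 mm above its rim.
- bin_full_2: White open bin, FULL, filled to the rim with small sawn wooden blocks; fixed on the board, in any of the four places. Origin: on the board's top (12 mm above the bench), below the middle of its tag's hinge axis, which runs along y 12 mm above the origin; axes as the board's. The bin is 90 x 90 mm, 36 mm tall, at x = 75 to 165, y = +-45 mm; contents rise at most 8 mm above its rim.
- bin_empty_1: White open bin, EMPTY, bare inside; fixed on the board, in any of the four places. Origin: on the board's top (12 mm above the bench), below the middle of its tag's hinge axis, which runs along y 12 mm above the origin; axes as the board's. The bin is 90 x 90 mm, 36 mm tall, at x = 75 to 165, y = +-45 mm; contents rise at most 8 mm above its rim.
- bin_empty_2: White open bin, EMPTY, bare inside; fixed on the board, in any of the four places. Origin: on the board's top (12 mm above the bench), below the middle of its tag's hinge axis, which runs along y 12 mm above the origin; axes as the board's. The bin is 90 x 90 mm, 36 mm tall, at x = 75 to 165, y = +-45 mm; contents rise at most 8 mm above its rim.
- tag_full_1 (a joint): Tag of bin_full_1: aluminium plate 45 mm wide, 55 mm from hinge to free edge, 5 mm thick. 0: leans 0.6 rad from upright away from its bin (-x), plain face up; 0.6: upright; 1.2: leans 0.6 rad towards its bin (+x), face with dark 28 mm disc up. Stops at 0 and 1.2. Stiff hinge (0.04 N m): stays where left; a few newtons near the free edge move it.
- tip_full_1 (a point): Middle of the free edge of the tag in front of bin_full_1, 55 mm from its hinge axis: 69 mm above the bench at either stop, 79 mm when upright. The tag's z axis points here from the hinge.
- tag_full_2 (a joint): Tag of bin_full_2: aluminium plate 45 mm wide, 55 mm from hinge to free edge, 5 mm thick. 0: leans 0.6 rad from upright away from its bin (-x), plain face up; 0.6: upright; 1.2: leans 0.6 rad towards its bin (+x), face with dark 28 mm disc up. Stops at 0 and 1.2. Stiff hinge (0.04 N m): stays where left; a few newtons near the free edge move it.
- tip_full_2 (a point): Middle of the free edge of the tag in front of bin_full_2, 55 mm from its hinge axis: 69 mm above the bench at either stop, 79 mm when upright. The tag's z axis points here from the hinge.
- tag_empty_1 (a joint): Tag of bin_empty_1: aluminium plate 45 mm wide, 55 mm from hinge to free edge, 5 mm thick. 0: leans 0.6 rad from upright away from its bin (-x), plain face up; 0.6: upright; 1.2: leans 0.6 rad towards its bin (+x), face with dark 28 mm disc up. Stops at 0 and 1.2. Stiff hinge (0.04 N m): stays where left; a few newtons near the free edge move it.
- tip_empty_1 (a point): Middle of the free edge of the tag in front of bin_empty_1, 55 mm from its hinge axis: 69 mm above the bench at either stop, 79 mm when upright. The tag's z axis points here from the hinge.
- tag_empty_2 (a joint): Tag of bin_empty_2: aluminium plate 45 mm wide, 55 mm from hinge to free edge, 5 mm thick. 0: leans 0.6 rad from upright away from its bin (-x), plain face up; 0.6: upright; 1.2: leans 0.6 rad towards its bin (+x), face with dark 28 mm disc up. Stops at 0 and 1.2. Stiff hinge (0.04 N m): stays where left; a few newtons near the free edge move it.
- tip_empty_2 (a point): Middle of the free edge of the tag in front of bin_empty_2, 55 mm from its hinge axis: 69 mm above the bench at either stop, 79 mm when upright. The tag's z axis points here from the hinge.
- glue: Bystander: loose upright glue bottle, 40 mm diameter, 100 mm tall, beside the board's +y end. Origin: centre of its underside.
- spool: Bystander: loose grey ring-shaped spool, 60 mm diameter, 30 mm tall, with a 24 mm hole, lying beside the board's -y end. Origin: centre of its underside.
- screwdriver: Bystander: loose screwdriver about 160 mm long and under 35 mm thick, lying on the bench between the board and the robot, roughly parallel to the row. Origin: on the underside, near its middle.

How it is judged:
At the end, for the whole second after the job is handed in: The tags of both full bins are within 0.2 rad of the stop towards their bins (joint above 1.0), the tags of both empty bins within 0.2 rad of the other stop (joint below 0.2), all at rest; glue, spool and screwdriver are within 20 mm of where they stood (value of joint each of tag_full_1, tag_full_2 above 1 rad and value of joint each of tag_empty_1, tag_empty_2 below 0.2 rad and velocity of joint tag_full_1 between -0.05 and 0.05 rad/s and velocity of joint tag_full_2 between -0.05 and 0.05 rad/s and velocity of joint tag_empty_1 between -0.05 and 0.05 rad/s and velocity of joint tag_empty_2 between -0.05 and 0.05 rad/s and distance of each of glue, spool, screwdriver from where it was at the start of the episode below 0.02 m); the robot touches nothing.
It fails at once if the glue bottle, spool or screwdriver is lifted, carried or pushed more than 20 mm (distance of any of glue, spool, screwdriver from where it was at the start of the episode above 0.02 m).
It fails at once if a tag or bin is pinched or forced (more than 40 N from the fingers) (contact force between the fingers and bin_full_1 above 40 N or contact force between the fingers and bin_full_2 above 40 N or contact force between the fingers and bin_empty_1 above 40 N or contact force between the fingers and bin_empty_2 above 40 N).
It also fails if it takes over 42 s, if anything falls off the work surface, if the arm or the gripper's body presses on something with over 40 N, if the wrist force passes 120 N, or if a joint passes its speed limit or range.

ROBOT

A 6-joint arm with a two-finger parallel gripper is mounted at the origin on the work surface. World frame = base frame: x ahead of the robot, y to its left, z up, the work surface at z = 0. Lengths are in m, angles in rad, forces in N, time in s.
With the tool pointing down it reaches from about 0.35 to 0.875 m from the base axis. Payload 15.5 kg.
Tool frame: the origin (TCP) lies midway between the tips of the shut fingers; the grasp point (between the pads) lies 19 mm behind it; y points along the fingers, z is the direction in which the jaws open and shut, and the axes are right-handed (so a half turn about y gives the same grasp; the last joint's range is limited). The gripper opens to 85 mm and grips with 20 to 120 N. Pads are 22 mm wide; open, the fingers measure 114 mm over their backs; the gripper's body (76 mm by 85 mm) begins 54 mm behind the grasp point. The pads swing forward as they close: fully open they stand 13 mm farther back than shut.
Start: joints at [1.212, 0.494, 1.345, -0, 1.302, -0.096], TCP at [0.162, 0.604, 0.205] pointing down, gripper open.
Joint ranges: [-2.91, 2.91], [-0.82, 2.16], [0.22, 2.67], [-1.22, 4.37], [0.12, 2.79], [-3.08, 3.08]. Speed limits (rad/s): [1.89, 1.89, 2.57, 3.01, 3.01, 3.01].

INTERFACE

Orientations are given as a rotation vector (axis times angle).
In Python, from rig import manip, vision, job gives the robot as it stands.
- The arm moves only by the tool drive_tool, never from a script. Its argument "plan" is a list of rows, each a list of 3 entries, a list of its own where there are three numbers: the finger opening in m, from 0 to 0.0854, then the shift along the tool's x, y, z in m, then the turn, a rotation vector about the tool's x, y, z in degrees. A call has 1 to 5 rows; each row is the pose to reach, as a shift and turn from the pose commanded when the call began, along the tool's axes at that moment; what a row does not reach only later rows make up. A row lasts 1/10 s, in which the tool goes at most 50 mm and 8.59 degrees, less where a joint would pass 70% of its speed; a pose out of reach is approached as far as the arm can. A call with a gripper value outside its range is refused whole. The fingers move at their own pace and stop on an object; "grip_force" is the grip in N (left out, the last holds). Time passes only in rows, so rows that repeat a pose let the fingers close. It gives the time, the measured TCP pose, the force and the opening at its end, in the units of the state.
- manip.read_state(): the state, without advancing time (a new reading comes with each control period).
- vision.grab_frame(name): name is "side" or "top" or "wrist"; returns a dict with "color" (420x560x3 uint8, red, green, blue), "range_z" (420x560 float32, m along the optical axis (not along the pixel's ray), 0 where there is no reading), "fx", "fy", "cx", "cy" (pixels), "R" (3x3) and "t" (3): a world point X has camera coordinates R X + t; the wrist camera has in their place "T_tool_cam" (4x4, takes a point from camera to tool coordinates, whose origin is the TCP and whose axes are the tool frame's). Camera axes: x right, y down, z forward; pixel columns grow to the right and rows downward; lengths in m; the calibration is good to about 2 mm. The wrist camera is an equidistant fisheye: a pixel r from the principal point sees the ray r / f radians off the axis. A picture is of the moment at which its call begins: read the wrist's pose just before it.
- job.job_done(): hands the job in, once; it reports no verdict.
The state is a dict: "time_s": time; "joints": joint angles; "joint_velocities": joint speeds; "effort": joint torques, N m; "tool_pos": TCP position; "eef_rot": TCP orientation; "ft_force": force on the tool from outside, world axes, zero at the start; "moment": the same for the moment, N m; "width": opening from 0.0 (shut) to 1.0 (fully open).
Only numpy, scipy, OpenCV 4.12 (cv2) and the standard library are available. Lean on these libraries where they do the work, as an engineer would, in place of code of your own. Each camera call takes 0.05 s, during which the arm holds its last target. There are 200 camera calls.

## Working session

There is one attempt and no reset: what is moved stays moved. The work goes in short steps, Python scripts to look and compute and a tool call to move; the robot and the scene stay as the last step left them, time stands still between calls to the robot, and variables do not carry over. Pictures are saved under pics/ and viewed, about 8 in all and at most 12, crops included, and the job is handed in when it is done.

Besides the shell and the picture viewer there is one more tool, called after ">>>" by a JSON object that holds its "api" and its "payload". drive_tool: Moves the arm, as the interface text tells. Its arguments: {"type":"object","properties":{"plan":{"type":"array","items":{"type":"array"}},"grip_force":{"type":"number"}},"required":["plan"]}

```bash
mkdir -p pics; ls
python3 - <<'E'
from rig import manip, vision
import cv2,numpy as np
s=manip.read_state();print(s)
for n in ("top","side"):
    f=vision.grab_frame(n);cv2.imwrite(f"pics/{n}0.png",f["color"][:,:,::-1]);np.save(f"{n}0.npy",f,allow_pickle=True)
    print(n,f["fx"],f["cx"],f["cy"],f["R"],f["t"])
E
```

```text
pics
{'time_s': 0.0, 'joints': array([ 1.21249378e+00,  4.94194029e-01,  1.34614525e+00, -6.77575330e-06,
        1.30246436e+00, -9.54990625e-02]), 'joint_velocities': array([-0.0009351 , -0.00034719,  0.00023386, -0.00017127, -0.00029284,
       -0.00259854]), 'effort': array([-5.89711810e-03, -8.82149363e+01, -3.83871782e+01, -5.41464451e-04,
        1.03976033e-02,  3.88706189e-05]), 'tool_pos': array([0.16222988, 0.60317609, 0.20418873]), 'eef_rot': array([-1.56211644,  0.20653955, -0.20612058]), 'ft_force': array([ 0.79664345,  0.78211956, -0.27649973]), 'moment': array([-0.02413173,  0.03088428,  0.02312874]), 'width': 0.9988446180028597}
top 485.2260388126444 291.31892669657583 205.8190912651932 [[-3.95667485e-04 -9.99928428e-01 -1.19575494e-02]
 [-9.91023816e-01  1.99063139e-03 -1.33670617e-01]
 [ 1.33684853e-01  1.17973272e-02 -9.90953674e-01]] [9.65684411e-04 5.66038718e-01 1.19733277e+00]
side 499.8110984329997 284.4032344307854 211.5964718562566 [[ 0.68417414 -0.72931507 -0.00229441]
 [-0.40877437 -0.38086413 -0.82936483]
 [ 0.60399441  0.56836787 -0.55870271]] [-0.35388891  0.28409139  0.82234627]
```

View pics/top0.png

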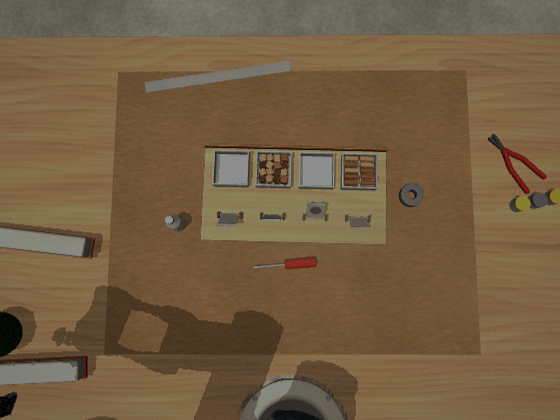

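View pics/side0.png

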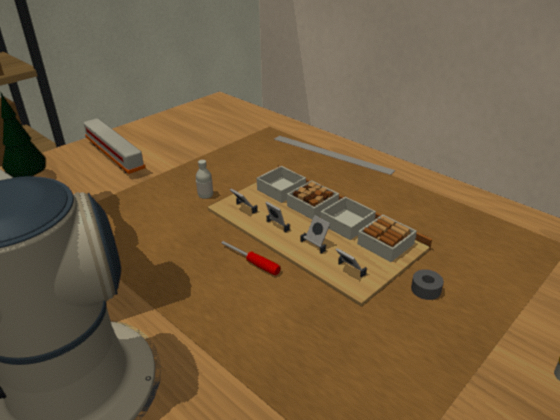

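Top: board columns 201–386, rows 147–243. The bins, left (+y) to right, are empty (232,168), full of blocks (273,169), empty (317,170) and full of dowels (359,171). Tag 1 leans away, tag 2 is nearly upright (272,216), tag 3 shows its disc (316,210) and tag 4 leans away. The side view agrees: disc at (318,229). Next I measure.

```bash
cat > h.py <<'E'
import numpy as np, cv2
from scipy.spatial.transform import Rotation as Ro
def cloud(f):
    z=f["range_z"].astype(float); v,u=np.indices(z.shape)
    c=np.stack([(u-f["cx"])/f["fx"]*z,(v-f["cy"])/f["fy"]*z,z],-1)
    X=(c-f["t"])@f["R"]; X[z<=0]=np.nan
    return X
def ray(f,u,v,h):   # pixel onto plane z=h
    d=f["R"].T@np.array([(u-f["cx"])/f["fx"],(v-f["cy"])/f["fy"],1]); o=-f["R"].T@f["t"]
    return o+d*(h-o[2])/d[2]
E
python3 - <<'E'
from h import *
f=np.load("top0.npy",allow_pickle=True).item(); X=cloud(f)
hsv=cv2.cvtColor(f["color"],cv2.COLOR_RGB2HSV)
print("board hsv",hsv[230,300],hsv[200,245],"mat",hsv[300,300], "X",X[230,300],X[300,300])
m=((hsv[...,2]>hsv[300,300,2]+35)&(hsv[...,0]>12)&(hsv[...,0]<35)).astype(np.uint8)
m[:140]=0;m[250:]=0;m[:,:195]=0;m[:,392:]=0
m=cv2.morphologyEx(m,cv2.MORPH_OPEN,np.ones((3,3)))
c=max(cv2.findContours(m,cv2.RETR_EXTERNAL,cv2.CHAIN_APPROX_NONE)[0],key=cv2.contourArea)
P=np.array([ray(f,u,v,.012)[:2] for u,v in c[:,0]])
r=cv2.minAreaRect(P.astype(np.float32)*1000);print(r,cv2.boxPoints(r))
# near edge and side edges fits
cu=c[:,0]
e=P[(cu[:,1]>235)&(cu[:,0]>215)&(cu[:,0]<375)];k=np.polyfit(e[:,1],e[:,0],1);print("near edge x=%.4f*y+%.4f"%tuple(k),len(e),"psi",-k[0])
for lo in(True,False):
    e=P[(cu[:,1]>165)&(cu[:,1]<232)&((cu[:,0]<210) if lo else (cu[:,0]>378))];print("side",np.polyfit(e[:,0],e[:,1],1),len(e))
# raised clusters
hm=((X[...,2]>.03)&(X[...,2]<.095)).astype(np.uint8)
n,l,s,ce=cv2.connectedComponentsWithStats(hm)
for i in range(1,n):
    if s[i,4]>15 and 120<ce[i][1]<280 and 150<ce[i][0]<430:
        p=X[l==i];print(s[i],ce[i].round(),p.min(0).round(3),p.max(0).round(3),p.mean(0).round(3))
for nm in("side",):
    g=np.load("side0.npy",allow_pickle=True).item();print("disc",[X for X in [ray(g,318,229,.055)]])
E
```

```text
board hsv [ 23  93 137] [ 22  94 139] mat [ 16 129 119] X [ 0.50653821 -0.02179773  0.01155387] [ 0.32821187 -0.02135406  0.00231339]Traceback (most recent call last):
  File "<stdin>", line 8, in <module>
ValueError: max() iterable argument is empty
```

```bash
cat > m.py <<'E'
from h import *
f=np.load("top0.npy",allow_pickle=True).item(); X=cloud(f)
hsv=cv2.cvtColor(f["color"],cv2.COLOR_RGB2HSV)
m=((hsv[...,1]<112)&(hsv[...,1]>70)&(hsv[...,0]>19)&(hsv[...,0]<30)).astype(np.uint8)
m[:140]=0;m[250:]=0;m[:,:195]=0;m[:,392:]=0
m=cv2.morphologyEx(m,cv2.MORPH_OPEN,np.ones((3,3)))
c=max(cv2.findContours(m,cv2.RETR_EXTERNAL,cv2.CHAIN_APPROX_NONE)[0],key=cv2.contourArea)
P=np.array([ray(f,u,v,.012)[:2] for u,v in c[:,0]])
r=cv2.minAreaRect(P.astype(np.float32)*1000);print(r,cv2.boxPoints(r).round(1).tolist())
cu=c[:,0]
e=P[(cu[:,1]>235)&(cu[:,0]>215)&(cu[:,0]<375)];print("near edge",np.polyfit(e[:,1],e[:,0],1),len(e))
for lo in(True,False):
    e=P[(cu[:,1]>165)&(cu[:,1]<232)&((cu[:,0]<210) if lo else (cu[:,0]>378))];print("side",np.polyfit(e[:,0],e[:,1],1),len(e))
hm=((X[...,2]>.028)&(X[...,2]<.095)).astype(np.uint8)
n,l,s,ce=cv2.connectedComponentsWithStats(hm)
for i in range(1,n):
    if s[i,4]>10 and 120<ce[i][1]<280 and 150<ce[i][0]<430:
        p=X[l==i];t=p[p[:,2]>p[:,2].max()-.006]
        print(s[i],ce[i].round(),p.min(0).round(3),p.max(0).round(3),"top",t.mean(0).round(3))
E
python3 m.py
```

```text
((556.0798950195312, -4.8115386962890625), (476.0190734863281, 164.09532165527344), 87.84016418457031) [[465.1000061035156, -239.60000610351562], [629.0999755859375, -245.6999969482422], [647.0, 229.89999389648438], [483.1000061035156, 236.10000610351562]]
near edge [0.0127698 0.4787889] 163
side [-0.06495113  0.26732016] 66
side [-0.05321917 -0.20857036] 74
[204 143  14   3  24] [210. 144.] [0.726 0.195 0.028] [0.733 0.227 0.036] top [0.73  0.216 0.032]
[226 144  20   3  32] [236. 145.] [0.724 0.121 0.028] [0.731 0.171 0.036] top [0.728 0.14  0.031]
[247 144  10   3  17] [251. 145.] [0.724 0.093 0.028] [0.73  0.116 0.034] top [0.727 0.105 0.03 ]
[271 145  38   3  60] [290. 146.] [ 0.72  -0.043  0.028] [0.728 0.053 0.035] top [ 0.724 -0.002  0.031]
[320 146  10   3  16] [325. 147.] [ 0.718 -0.098  0.028] [ 0.724 -0.074  0.034] top [ 0.722 -0.087  0.03 ]
[355 147  13   3  23] [361. 148.] [ 0.715 -0.197  0.028] [ 0.722 -0.165  0.034] top [ 0.719 -0.182  0.03 ]
[371 147   7   3  13] [374. 148.] [ 0.716 -0.222  0.028] [ 0.721 -0.207  0.032] top [ 0.718 -0.213  0.03 ]
[212 150  38  36 323
[... 311 characters left out ...]
 [359. 170.] [ 0.611 -0.219  0.028] [ 0.702 -0.127  0.061] top [ 0.66  -0.177  0.057]
[401 183  23  21 190] [412. 193.] [ 0.573 -0.338  0.028] [ 0.626 -0.281  0.036] top [ 0.597 -0.308  0.031]
[307 203  18  15 245] [315. 209.] [ 0.538 -0.083  0.028] [ 0.569 -0.039  0.076] top [ 0.567 -0.059  0.072]
[217 211  21  15 198] [227. 219.] [0.514 0.138 0.028] [0.554 0.191 0.075] top [0.518 0.16  0.071]
[165 214  19  16 196] [176. 222.] [0.506 0.275 0.028] [0.544 0.316 0.095] top [0.522 0.292 0.093]
[262 215  19   6 108] [271. 218.] [0.526 0.028 0.029] [0.544 0.072 0.08 ] top [0.528 0.051 0.076]
[350 218  20  11 195] [359. 223.] [ 0.506 -0.193  0.028] [ 0.536 -0.147  0.073] top [ 0.509 -0.169  0.07 ]
```

```bash
cat >> h.py <<'E'
A=np.array([1,-.0288]);A/=np.linalg.norm(A);B=np.array([-A[1],A[0]])
C=np.array([.6613,-.0084])-.120*A   # board origin from the mean of bin centres
def bd(p): d=np.asarray(p)[...,:2]-C; return np.stack([d@A,d@B,np.asarray(p)[...,2]],-1)
def tags(X):
    Q=bd(X)
    for y0 in(.165,.055,-.055,-.165):
        q=Q[(abs(Q[...,1]-y0)<.018)&(abs(Q[...,0])<.05)&(Q[...,2]>.034)&(Q[...,2]<.09)]
        tip=q[q[:,2]>q[:,2].max()-.008].mean(0)
        k=np.polyfit(q[:,2]-.024,q[:,0],1)
        print(y0,"n",len(q),"tip",tip.round(4),"joint from line %.2f, from tip %.2f"%(.6+np.arctan(k[0]),.6+np.arctan2(tip[0],tip[2]-.024)))
def tool():
    from rig import manip
    s=manip.read_state();R=Ro.from_rotvec(s["eef_rot"]).as_matrix()
    return s,R
E
python3 - <<'E'
from h import *
print("C",C,A)
for y in(.165,.055,-.055,-.165):print("hinge",C+y*B)
for n in("top","side"):print(n);tags(cloud(np.load(n+"0.npy",allow_pickle=True).item()))
s,R=tool();print(R.round(3))
# turn needed so tool y = down, tool x = +-board x
for sg in(1,-1):
    x=np.r_[sg*A,0];y=np.array([0,0,-1.]);W=np.stack([x,y,np.cross(x,y)],1)
    print(sg,Ro.from_matrix(R.T@W).as_rotvec(degrees=True))
    for T in([.62,.165],[.60,-.06]):print(T,"shift in tool",(R.T@(np.r_[T,.2]-s["tool_pos"])).round(3))
E
```

```text
C [ 0.54134974 -0.00494543] [ 0.99958554 -0.02878806]
hinge [0.54609977 0.15998618]
hinge [0.54293308 0.05003177]
hinge [ 0.53976639 -0.05992264]
hinge [ 0.5365997  -0.16987705]
top
0.165 n 136 tip [-0.0282  0.1655  0.0699] joint from line 0.00, from tip 0.05
0.055 n 77 tip [-0.0149  0.0536  0.0752] joint from line 0.24, from tip 0.32
-0.055 n 174 tip [ 0.0271 -0.0557  0.0709] joint from line 1.17, from tip 1.12
-0.165 n 142 tip [-0.0274 -0.1657  0.0686] joint from line -0.01, from tip 0.05
side
0.165 n 60 tip [-0.0283  0.1653  0.0701] joint from line 0.13, from tip 0.05
0.055 n 139 tip [-0.0145  0.0547  0.0765] joint from line 0.34, from tip 0.33
-0.055 n 287 tip [ 0.0264 -0.0553  0.0698] joint from line 1.13, from tip 1.12
-0.165 n 111 tip [-0.0275 -0.1652  0.07  ] joint from line 0.14, from tip 0.06
[[ 0.966 -0.     0.26 ]
 [-0.26  -0.001  0.966]
 [-0.    -1.    -0.001]]
1 [ 5.76860155e-02 -1.34075868e+01 -1.26920091e-02]
[0.62, 0.165] shift in tool [ 0.556  0.005 -0.304]
[0.6, -0.06] shift in tool [ 0.595  0.005 -0.527]
-1 [1.85362168e-02 1.66592391e+02 8.42483234e-02]
[0.62, 0.165] shift in tool [ 0.556  0.005 -0.304]
[0.6, -0.06] shift in tool [ 0.595  0.005 -0.527]
```

>>> {"api": "drive_tool", "payload": {"plan": [[0,[0.18,0,-0.16],[0,-13.4,0]],[0,[0.18,0,-0.16],[0,-13.4,0]],[0,[0.18,0,-0.16],[0,-13.4,0]],[0,[0.18,0,-0.16],[0,-13.4,0]],[0,[0.18,0,-0.16],[0,-13.4,0]]], "grip_force": 20}}

```text
time_s: 0.6
tool_pos: [0.2953, 0.4001, 0.2046]
eef_rot: [-1.571, 0.023, -0.023]
ft_force: [-0.1, -0.1, -0.4]
width: 0.143
```

```bash
cat > st.py <<'E'
from h import *
s,R=tool();print("t",s["time_s"],"board pos",bd(s["tool_pos"]).round(4),"world",s["tool_pos"].round(4),"F board",[round(float(v),2) for v in (s["ft_force"][:2]@A,s["ft_force"][:2]@B,s["ft_force"][2])],"w",round(s["width"],3));print((np.array([[*A,0],[*B,0],[0,0,1]])@R).round(3).tolist())
E
python3 st.py
```

```text
t 0.6 board pos [-0.2576  0.3978  0.2046] world [0.2953 0.4001 0.2046] F board [-0.13, -0.1, -0.39] w 0.143
[[1.0, -0.0, 0.0], [-0.0, -0.001, 1.0], [-0.0, -1.0, -0.001]]
```

>>> {"api": "drive_tool", "payload": {"plan": [[0,[0.15,0,-0.21],[0,0,0]],[0,[0.15,0,-0.21],[0,0,0]],[0,[0.15,0,-0.21],[0,0,0]],[0,[0.15,0,-0.21],[0,0,0]],[0,[0.15,0,-0.21],[0,0,0]]]}}

```text
time_s: 1.1
tool_pos: [0.4346, 0.1928, 0.2048]
eef_rot: [-1.571, 0.023, -0.023]
ft_force: [1.0, 1.1, 0.6]
width: -0.005
```

>>> {"api": "drive_tool", "payload": {"plan": [[0,[0.15,0,-0.21],[0,0,0]],[0,[0.15,0,-0.21],[0,0,0]],[0,[0.15,0,-0.21],[0,0,0]],[0,[0.15,0,-0.21],[0,0,0]],[0,[0.15,0,-0.21],[0,0,0]]]}}

```text
time_s: 1.6
tool_pos: [0.574, -0.0149, 0.2046]
eef_rot: [-1.571, 0.023, -0.023]
ft_force: [0.8, 0.2, 0.7]
width: -0.002
```

>>> {"api": "drive_tool", "payload": {"plan": [[0,[0.023,0.05,-0.035],[0,0,0]],[0,[0.023,0.05,-0.035],[0,0,0]],[0,[0.023,0.05,-0.035],[0,0,0]]]}}

```text
time_s: 1.9
tool_pos: [0.5943, -0.0493, 0.1526]
eef_rot: [-1.57, 0.027, -0.021]
ft_force: [0.4, -0.5, 0.9]
width: -0.001
```

```bash
python3 st.py
```

```text
t 1.9 board pos [ 0.0542 -0.0428  0.1526] world [ 0.5943 -0.0493  0.1526] F board [0.4, -0.46, 0.91] w -0.001
[[1.0, -0.004, 0.002], [-0.002, 0.001, 1.0], [-0.004, -1.0, 0.001]]
```

>>> {"api": "drive_tool", "payload": {"plan": [[0,[0.012,0.04,-0.011],[0,0,0]],[0,[0.012,0.07,-0.011],[0,0,0]],[0,[0.012,0.09,-0.011],[0,0,0]],[0,[0.012,0.09,-0.011],[0,0,0]]]}}

```text
time_s: 2.3
tool_pos: [0.6053, -0.0582, 0.0635]
eef_rot: [-1.57, 0.025, -0.019]
ft_force: [0.7, -0.0, 0.3]
width: -0.002
```

```bash
python3 st.py
python3 - <<'E'
from rig import vision
import cv2
f=vision.grab_frame("side");cv2.imwrite("pics/s1.png",cv2.resize(f["color"][150:330,180:460,::-1],None,fx=2.8,fy=2.8,interpolation=cv2.INTER_CUBIC))
E
```

```text
t 2.3 board pos [ 0.0654 -0.0514  0.0635] world [ 0.6053 -0.0582  0.0635] F board [0.68, -0.03, 0.27] w -0.002
[[1.0, -0.004, -0.001], [0.001, 0.001, 1.0], [-0.004, -1.0, 0.001]]
```

View pics/s1.png

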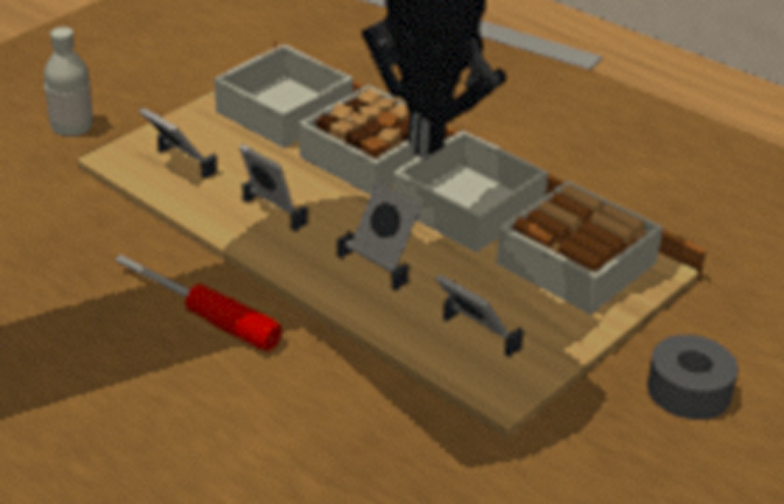

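The fingers are at crop (425,135), above bin 3's front wall and behind tag 3's tip at (400,190), with clearance. Now I push tag 3 towards −x.

>>> {"api": "drive_tool", "payload": {"plan": [[0,[-0.02,0,-0.002],[0,0,0]],[0,[-0.03,0,-0.002],[0,0,0]],[0,[-0.04,0,-0.002],[0,0,0]],[0,[-0.05,0,-0.002],[0,0,0]],[0,[-0.06,0,-0.002],[0,0,0]]]}}

```text
time_s: 2.85
tool_pos: [0.5466, -0.06, 0.0653]
eef_rot: [-1.571, 0.022, -0.023]
ft_force: [-0.6, -0.5, 0.6]
width: 0.001
```

>>> {"api": "drive_tool", "payload": {"plan": [[0,[-0.005,0,0],[0,0,0]],[0,[-0.009,0,0],[0,0,0]],[0,[-0.012,0,0],[0,0,0]],[0,[-0.014,0,0],[0,0,0]],[0,[-0.014,0,0],[0,0,0]]]}}

```text
time_s: 3.35
tool_pos: [0.5329, -0.0597, 0.0647]
eef_rot: [-1.571, 0.023, -0.023]
ft_force: [0.2, -0.4, 0.1]
width: 0.003
```

```bash
python3 st.py
python3 - <<'E'
from rig import vision
from h import *
for n in("top","side"): print(n);tags(cloud(vision.grab_frame(n)))
E
```

```text
t 3.35 board pos [-0.0069 -0.055   0.0647] world [ 0.5329 -0.0597  0.0647] F board [0.23, -0.42, 0.1] w 0.003
[[1.0, -0.0, 0.0], [-0.0, 0.0, 1.0], [-0.0, -1.0, 0.0]]
top
0.165 n 129 tip [-0.0277  0.1635  0.0691] joint from line 0.00, from tip 0.05
0.055 n 44 tip [-0.0147  0.0635  0.0743] joint from line 0.24, from tip 0.32Traceback (most recent call last):
  File "<stdin>", line 3, in <module>
  File "h.py", line 18, in tags
    tip=q[q[:,2]>q[:,2].max()-.008].mean(0)
                 ~~~~~~~~~~^^
    return umr_maximum(a, axis, None, out, keepdims, initial, where)
ValueError: zero-size array to reduction operation maximum which has no identity
```

>>> {"api": "drive_tool", "payload": {"plan": [[0,[-0.002,0,0],[0,0,0]],[0,[-0.004,0,0],[0,0,0]],[0,[-0.004,0,0],[0,0,0]]]}}

```text
time_s: 3.7
tool_pos: [0.5287, -0.0595, 0.0647]
eef_rot: [-1.571, 0.023, -0.023]
ft_force: [0.1, -0.4, -0.8]
width: 0.001
```

>>> {"api": "drive_tool", "payload": {"plan": [[0,[-0.001,0,0],[0,0,0]],[0,[-0.002,0,0],[0,0,0]]]}}

```text
time_s: 3.9
tool_pos: [0.527, -0.0595, 0.0648]
eef_rot: [-1.571, 0.023, -0.023]
ft_force: [-0.7, 0.4, -0.9]
width: 0.002
```

```bash
sed -i 's/^        tip=q/        if len(q)<5: print(y0,"hidden"); continue\n        tip=q/' h.py; python3 st.py
python3 - <<'E'
from rig import vision
from h import *
f=vision.grab_frame("side"); tags(cloud(f))
cv2.imwrite("pics/s2.png",cv2.resize(f["color"][150:330,180:460,::-1],None,fx=2.8,fy=2.8,interpolation=cv2.INTER_CUBIC))
E
```

```text
t 3.9 board pos [-0.0128 -0.055   0.0648] world [ 0.527  -0.0595  0.0648] F board [-0.72, 0.39, -0.91] w 0.002
[[1.0, 0.0, 0.0], [-0.0, -0.0, 1.0], [0.0, -1.0, -0.0]]
0.165 n 63 tip [-0.028   0.1644  0.0695] joint from line 0.13, from tip 0.05
0.055 n 140 tip [-0.0146  0.0551  0.0762] joint from line 0.35, from tip 0.33
-0.055 n 288 tip [ 0.0265 -0.0566  0.0703] joint from line 1.14, from tip 1.12
-0.165 n 111 tip [-0.0274 -0.1656  0.0701] joint from line 0.13, from tip 0.06
```

View pics/s2.png

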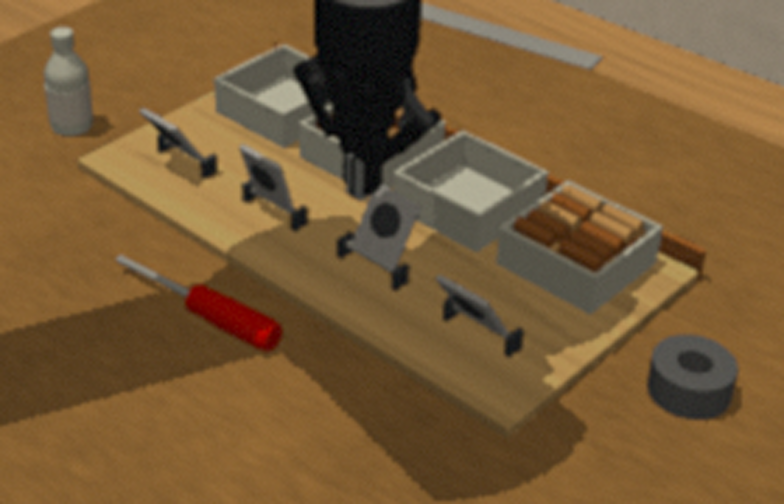

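Run:
```python
from rig import vision,manip
from h import *
s=manip.read_state()
f=vision.grab_frame("side");X=cloud(f)
def pj(p):
    c=f["R"]@p+f["t"];u=np.array([f["fx"]*c[0]/c[2]+f["cx"],f["fy"]*c[1]/c[2]+f["cy"]]);return u, (u-[180,150])*2.8,c[2]
for nm,p in(("tcp",s["tool_pos"]),("tcp+30up",s["tool_pos"]+[0,0,.03])):print(nm,pj(p))
for y in(.165,.055,-.055,-.165):print(y,pj(np.r_[C+y*B,.024])[1].round(),pj(np.r_[C+y*B+.031*A,.069])[1].round())
for v in range(208,224,2):print(v,[tuple(bd(X[v,u]).round(3)) for u in(306,310,314)])
h=vision.grab_frame("top")
cv2.imwrite("pics/t2.png",cv2.resize(h["color"][130:260,190:400,::-1],None,fx=3.8,fy=3.8,interpolation=cv2.INTER_CUBIC))
```

```text
tcp (array([307.63547667, 229.19207136]), array([357.37933468, 221.7377998 ]), np.float64(1.0705210378148564))
tcp+30up (array([307.97236018, 217.67061331]), array([358.3226085 , 189.47771728]), np.float64(1.0537599566159745))
0.165 [182. 150.] [206.  93.]
0.055 [270. 200.] [296. 141.]
-0.055 [367. 257.] [396. 194.]
-0.165 [477. 320.] [508. 254.]
208 [(np.float64(-0.021), np.float64(-0.056), np.float64(0.124)), (np.float64(-0.019), np.float64(-0.065), np.float64(0.126)), (np.float64(-0.01), np.float64(-0.068), np.float64(0.124))]
210 [(np.float64(-0.021), np.float64(-0.056), np.float64(0.119)), (np.float64(-0.018), np.float64(-0.064), np.float64(0.121)), (np.float64(-0.01), np.float64(-0.068), np.float64(0.119))]
212 [(np.float64(-0.02), np.float64(-0.056), np.float64(0.113)), (np.float64(-0.018), np.float64(-0.065), np.float64(0.116)), (np.float64(-0.01), np.float64(-0.069), np.float64(0.115))]
214 [(np.float64(-0.021), np.float64(-0.057), np.float64(0.109)), (np.float64(-0.017), np.float64(-0.064), np.float64(0.11)), (np.float64(-0.012), np.float64(-0.071), np.float64(0.111))]
216 [(np.float64(-0.023), np.float64(-0.058), np.float64(0.105)), (np.float64(-0.019), np.float64(-0.066), np.float64(0.107)), (np.float64(-0.01), np.float64(-0.069), np.float64(0.105))]
218 [(np.float64(-0.024), np.float64(-0.059), np.float64(0.101)), (np.float64(-0.019), np.float64(-0.066), np.float64(0.103)), (np.float64(0.023), np.float64(-0.041), np.float64(0.069))]
220 [(np.float64(-0.02), np.float64(-0.056), np.float64(0.093)), (np.float64(-0.014), np.float64(-0.062), np.float64(0.093)), (np.float64(0.022), np.float64(-0.041), np.float64(0.065))]
222 [(np.float64(0.06), np.float64(0.016), np.float64(0.012)), (np.float64(0.067), np.float64(0.009), np.float64(0.012)), (np.float64(0.023), np.float64(-0.041), np.float64(0.059))]
```

View pics/t2.png

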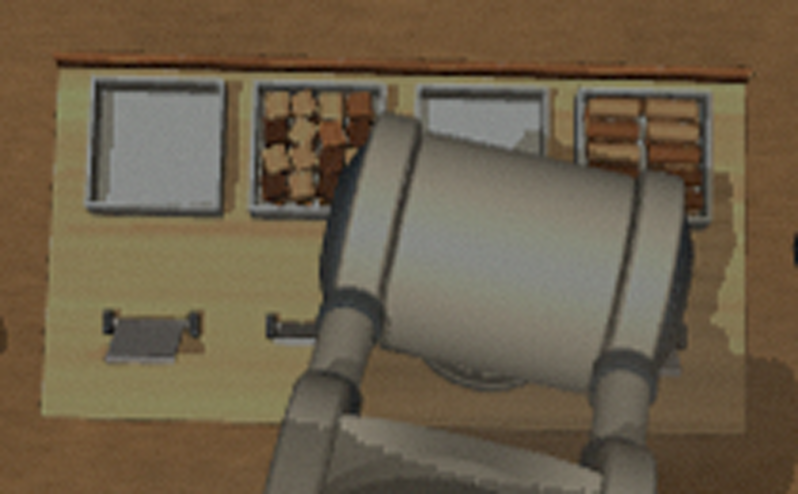

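The depth readings at side (306..310, 220) put the fingertips at about z 0.092, some 27 mm above the reported TCP (0.065). So they passed over tag 3 without touching it. The lateral position agrees. I go back behind tag 3 to a spot clear of both tag and bin, whichever height is right, then lower and check.

>>> {"api": "drive_tool", "payload": {"plan": [[0,[0.04,0,0],[0,0,0]],[0,[0.071,0,0],[0,0,0]],[0,[0.071,0.01,0],[0,0,0]],[0,[0.071,0.02,0],[0,0,0]],[0,[0.071,0.02,0],[0,0,0]]]}}

```text
time_s: 4.55
tool_pos: [0.5961, -0.0613, 0.0431]
eef_rot: [-1.57, 0.025, -0.02]
ft_force: [0.2, 0.3, -0.4]
width: -0.005
```

```bash
cat > tip.py <<'E'
from h import *
from rig import vision,manip
import sys
s=manip.read_state(); f=vision.grab_frame("side");X=cloud(f);Q=bd(X);b=bd(s["tool_pos"])
# fingertip: dark pixels near the tool axis, above the tool's reported height
g=f["color"].max(-1)
m=(abs(Q[...,0]-b[0])<.016)&(abs(Q[...,1]-b[1])<.022)&(Q[...,2]>b[2]-.01)&(g<70)
z=np.sort(Q[m][:,2]);print("reported",b.round(4),"n",len(z),"lowest finger z",z[:6].round(4)); q=Q[m&(Q[...,2]<z[0]+.03)]
print("finger min/max",q.min(0).round(3),q.max(0).round(3))
tags(X)
cv2.imwrite(sys.argv[1],cv2.resize(f["color"][150:330,180:460,::-1],None,fx=2.8,fy=2.8,interpolation=cv2.INTER_CUBIC))
E
python3 st.py; python3 tip.py pics/s3.png
```

```text
t 4.55 board pos [ 0.0563 -0.0547  0.0431] world [ 0.5961 -0.0613  0.0431] F board [0.22, 0.29, -0.4] w -0.005
[[1.0, -0.003, 0.0], [-0.0, 0.001, 1.0], [-0.003, -1.0, 0.001]]
reported [ 0.0563 -0.0547  0.0431] n 580 lowest finger z [0.0727 0.0735 0.0737 0.0738 0.0742 0.0748]
finger min/max [ 0.044 -0.072  0.073] [ 0.068 -0.044  0.103]
0.165 n 62 tip [-0.0282  0.1644  0.0703] joint from line 0.13, from tip 0.05
0.055 n 137 tip [-0.0144  0.0542  0.0754] joint from line 0.35, from tip 0.33
-0.055 n 325 tip [ 0.0472 -0.0559  0.0859] joint from line 1.27, from tip 1.25
-0.165 n 109 tip [-0.0277 -0.1659  0.0707] joint from line 0.13, from tip 0.06
```

>>> {"api": "drive_tool", "payload": {"plan": [[0,[0,0.012,0],[0,0,0]],[0,[-0.01,0.012,0],[0,0,0]],[0,[-0.02,0.012,0],[0,0,0]],[0,[-0.03,0.012,0],[0,0,0]],[0,[-0.03,0.012,0],[0,0,0]]]}}

```text
time_s: 5.1
tool_pos: [0.5661, -0.0605, 0.0331]
eef_rot: [-1.57, 0.024, -0.022]
ft_force: [-0.7, -0.4, -1.2]
width: 0.003
```

```bash
python3 st.py; python3 tip.py pics/s4.png
```

```text
t 5.1 board pos [ 0.0263 -0.0549  0.0331] world [ 0.5661 -0.0605  0.0331] F board [-0.72, -0.46, -1.24] w 0.003
[[1.0, -0.001, 0.0], [-0.0, 0.0, 1.0], [-0.001, -1.0, 0.0]]
reported [ 0.0263 -0.0549  0.0331] n 544 lowest finger z [0.0613 0.0669 0.0688 0.0707 0.072  0.0725]
finger min/max [ 0.014 -0.071  0.061] [ 0.035 -0.043  0.091]
0.165 n 65 tip [-0.0281  0.1642  0.0699] joint from line 0.13, from tip 0.05
0.055 n 142 tip [-0.0146  0.0544  0.0762] joint from line 0.35, from tip 0.33
-0.055 n 354 tip [ 0.0217 -0.0625  0.0859] joint from line 0.98, from tip 0.94
-0.165 n 112 tip [-0.0278 -0.1655  0.0705] joint from line 0.13, from tip 0.06
```

View pics/s4.png

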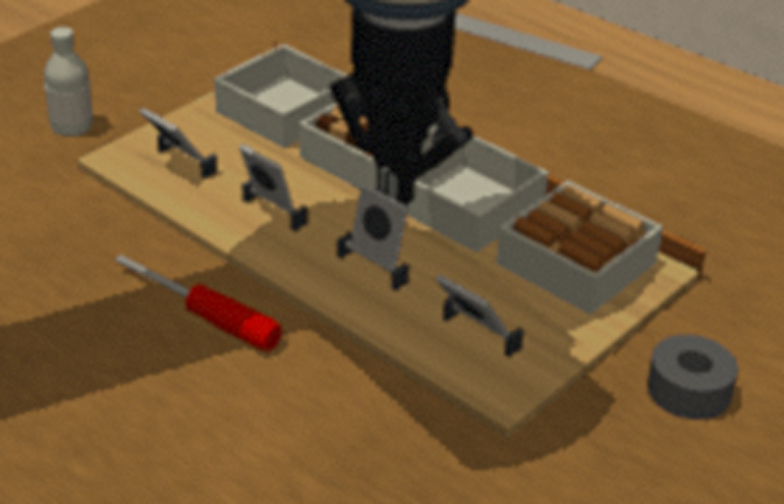

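Tag 3 has turned more upright, with its tip now at (385,190) touching the fingers. I keep pushing.

>>> {"api": "drive_tool", "payload": {"plan": [[0,[-0.01,0,0],[0,0,0]],[0,[-0.02,0,0],[0,0,0]],[0,[-0.028,0,0],[0,0,0]],[0,[-0.031,0,0],[0,0,0]],[0,[-0.033,0,0],[0,0,0]]]}}

```text
time_s: 5.65
tool_pos: [0.5346, -0.0597, 0.0328]
eef_rot: [-1.571, 0.023, -0.023]
ft_force: [0.8, 0.4, -0.9]
width: 0.003
```

>>> {"api": "drive_tool", "payload": {"plan": [[0,[-0.001,0,0],[0,0,0]],[0,[-0.002,0,0],[0,0,0]],[0,[-0.002,0,0],[0,0,0]]]}}

```text
time_s: 5.95
tool_pos: [0.533, -0.0597, 0.0327]
eef_rot: [-1.571, 0.023, -0.023]
ft_force: [-0.2, -0.4, 0.2]
width: -0.001
```

```bash
python3 st.py; python3 tip.py pics/s5.png
```

```text
t 5.95 board pos [-0.0067 -0.055   0.0327] world [ 0.533  -0.0597  0.0327] F board [-0.17, -0.36, 0.17] w -0.001
[[1.0, 0.0, 0.0], [-0.0, -0.0, 1.0], [0.0, -1.0, -0.0]]
reported [-0.0067 -0.055   0.0327] n 633 lowest finger z [0.0236 0.0248 0.0271 0.0273 0.0274 0.0279]
finger min/max [-0.018 -0.077  0.024] [ 0.001 -0.034  0.053]
0.165 n 60 tip [-0.028   0.1635  0.0694] joint from line 0.13, from tip 0.05
0.055 n 131 tip [-0.0145  0.0552  0.0753] joint from line 0.36, from tip 0.32
-0.055 n 238 tip [-0.012  -0.0613  0.0866] joint from line 0.64, from tip 0.41
-0.165 n 111 tip [-0.0275 -0.166   0.0705] joint from line 0.14, from tip 0.07
```

>>> {"api": "drive_tool", "payload": {"plan": [[0,[-0.001,0,0],[0,0,0]],[0,[-0.002,0,0],[0,0,0]],[0,[-0.002,0,0],[0,0,0]]]}}

```text
time_s: 6.3
tool_pos: [0.5308, -0.0596, 0.0328]
eef_rot: [-1.571, 0.023, -0.023]
ft_force: [0.3, -0.5, -0.0]
width: -0.001
```

>>> {"api": "drive_tool", "payload": {"plan": [[0,[-0.001,0,0],[0,0,0]],[0,[-0.001,0,0],[0,0,0]]]}}

```text
time_s: 6.5
tool_pos: [0.5298, -0.0596, 0.0328]
eef_rot: [-1.571, 0.023, -0.023]
ft_force: [0.4, -0.6, -0.2]
width: 0.002
```

```bash
python3 st.py; python3 tip.py pics/s6.png
```

```text
t 6.5 board pos [-0.0099 -0.0549  0.0328] world [ 0.5298 -0.0596  0.0328] F board [0.39, -0.61, -0.17] w 0.002
[[1.0, -0.0, 0.0], [-0.0, 0.0, 1.0], [-0.0, -1.0, 0.0]]
reported [-0.0099 -0.0549  0.0328] n 614 lowest finger z [0.0239 0.025  0.0258 0.0268 0.0277 0.0277]
finger min/max [-0.021 -0.076  0.024] [-0.001 -0.034  0.053]
0.165 n 66 tip [-0.0282  0.1659  0.0702] joint from line 0.12, from tip 0.05
0.055 n 137 tip [-0.0144  0.0558  0.0756] joint from line 0.36, from tip 0.33
-0.055 n 221 tip [-0.0154 -0.0609  0.0859] joint from line 0.65, from tip 0.36
-0.165 n 108 tip [-0.0275 -0.1648  0.0705] joint from line 0.14, from tip 0.07
```

View pics/s6.png

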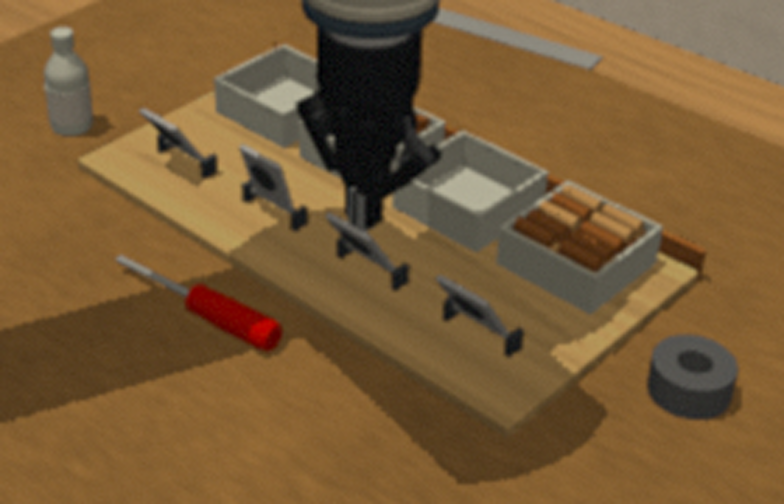

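Tag 3 now leans almost like tag 4 (crop (370,245)). I push 2 mm more, then lift off and measure.

>>> {"api": "drive_tool", "payload": {"plan": [[0,[-0.001,0,0],[0,0,0]],[0,[-0.002,0,0],[0,0,0]],[0,[-0.002,0,0],[0,0,0]]]}}

```text
time_s: 6.85
tool_pos: [0.5281, -0.0596, 0.0329]
eef_rot: [-1.571, 0.022, -0.023]
ft_force: [2.1, 0.2, 0.5]
width: 0.001
```

>>> {"api": "drive_tool", "payload": {"plan": [[0,[0.005,0,0],[0,0,0]],[0,[0.005,-0.05,0],[0,0,0]],[0,[-0.034,-0.055,0.04],[0,0,0]],[0,[-0.034,-0.055,0.08],[0,0,0]],[0,[-0.034,-0.055,0.11],[0,0,0]]]}}

```text
time_s: 7.35
tool_pos: [0.496, 0.0532, 0.0883]
eef_rot: [-1.57, 0.023, -0.023]
ft_force: [0.5, -0.1, 0.9]
width: 0.002
```

```bash
python3 st.py; python3 tip.py pics/s7.png
```

```text
t 7.35 board pos [-0.047   0.0568  0.0883] world [0.496  0.0532 0.0883] F board [0.51, -0.08, 0.87] w 0.002
[[1.0, -0.0, 0.0], [-0.0, 0.0, 1.0], [-0.0, -1.0, 0.0]]
reported [-0.047   0.0568  0.0883] n 547 lowest finger z [0.1193 0.1199 0.1212 0.1215 0.1226 0.123 ]
finger min/max [-0.059  0.039  0.119] [-0.036  0.063  0.149]
0.165 n 65 tip [-0.0277  0.1655  0.0693] joint from line 0.12, from tip 0.05
0.055 n 141 tip [-0.0142  0.0555  0.0753] joint from line 0.36, from tip 0.33
-0.055 n 82 tip [-0.0291 -0.0558  0.0692] joint from line 0.11, from tip 0.03
-0.165 n 113 tip [-0.0276 -0.1657  0.0703] joint from line 0.13, from tip 0.06
```

Tag 3 is at its stop (0.03). Now tag 2: lower on its −x side and push towards +x to the mirrored end position (TCP about +0.011).

>>> {"api": "drive_tool", "payload": {"plan": [[0,[0,0.03,-0.002],[0,0,0]],[0,[0,0.055,-0.002],[0,0,0]],[0,[0.01,0.055,-0.002],[0,0,0]],[0,[0.02,0.055,-0.002],[0,0,0]],[0,[0.03,0.055,-0.002],[0,0,0]]]}}

```text
time_s: 7.9
tool_pos: [0.5291, 0.0484, 0.0339]
eef_rot: [-1.571, 0.022, -0.024]
ft_force: [-0.7, -0.4, 0.8]
width: 0.002
```

>>> {"api": "drive_tool", "payload": {"plan": [[0,[0.01,0,0],[0,0,0]],[0,[0.017,0,0],[0,0,0]],[0,[0.022,0,0],[0,0,0]],[0,[0.025,0,0],[0,0,0]],[0,[0.025,0,0],[0,0,0]]]}}

```text
time_s: 8.4
tool_pos: [0.5524, 0.0478, 0.0328]
eef_rot: [-1.571, 0.022, -0.023]
ft_force: [0.5, -0.2, 0.1]
width: 0.001
```

```bash
python3 st.py
```

```text
t 8.4 board pos [0.0096 0.053  0.0328] world [0.5524 0.0478 0.0328] F board [0.48, -0.21, 0.05] w 0.001
[[1.0, 0.0, 0.0], [-0.0, -0.0, 1.0], [0.0, -1.0, -0.0]]
```

>>> {"api": "drive_tool", "payload": {"plan": [[0,[0.001,0,0],[0,0,0]],[0,[0.002,0,0],[0,0,0]],[0,[0.002,0,0],[0,0,0]]]}}

```text
time_s: 8.7
tool_pos: [0.554, 0.0478, 0.0328]
eef_rot: [-1.571, 0.023, -0.023]
ft_force: [0.5, -0.3, -0.2]
width: 0.002
```

```bash
python3 st.py; python3 tip.py pics/s8.png
```

```text
t 8.7 board pos [0.0111 0.0531 0.0328] world [0.554  0.0478 0.0328] F board [0.48, -0.29, -0.23] w 0.002
[[1.0, -0.0, 0.0], [-0.0, 0.0, 1.0], [-0.0, -1.0, 0.0]]
reported [0.0111 0.0531 0.0328] n 569 lowest finger z [0.025  0.0403 0.0429 0.0431 0.0432 0.0433]
finger min/max [-0.001  0.04   0.025] [0.018 0.075 0.055]
0.165 n 65 tip [-0.028   0.1643  0.0697] joint from line 0.11, from tip 0.05
0.055 n 264 tip [0.0078 0.0453 0.0862] joint from line 0.56, from tip 0.72
-0.055 n 83 tip [-0.0292 -0.0542  0.0695] joint from line 0.10, from tip 0.03
-0.165 n 107 tip [-0.0274 -0.1652  0.0706] joint from line 0.14, from tip 0.07
```

No stop force yet, so 2 mm more, then lift and move to tag 4.

>>> {"api": "drive_tool", "payload": {"plan": [[0,[0.001,0,0],[0,0,0]],[0,[0.002,0,0],[0,0,0]],[0,[0.002,0,0],[0,0,0]]]}}

```text
time_s: 9.05
tool_pos: [0.5559, 0.0477, 0.0327]
eef_rot: [-1.571, 0.023, -0.022]
ft_force: [-1.9, 0.6, 0.5]
width: 0.0
```

>>> {"api": "drive_tool", "payload": {"plan": [[0,[-0.006,0,0],[0,0,0]],[0,[-0.006,-0.05,0],[0,0,0]],[0,[-0.03,-0.055,-0.04],[0,0,0]],[0,[-0.05,-0.055,-0.085],[0,0,0]],[0,[-0.065,-0.055,-0.13],[0,0,0]]]}}

```text
time_s: 9.55
tool_pos: [0.4861, -0.0812, 0.0883]
eef_rot: [-1.571, 0.021, -0.022]
ft_force: [1.4, -0.4, -0.6]
width: -0.001
```

>>> {"api": "drive_tool", "payload": {"plan": [[0,[0,0,-0.05],[0,0,0]],[0,[0,0,-0.088],[0,0,0]],[0,[0,0,-0.088],[0,0,0]]]}}

```text
time_s: 9.85
tool_pos: [0.4851, -0.1727, 0.0881]
eef_rot: [-1.572, 0.024, -0.027]
ft_force: [0.5, 0.9, 0.5]
width: 0.002
```

```bash
python3 st.py; python3 tip.py pics/s9.png
```

```text
t 9.85 board pos [-0.0514 -0.1693  0.0881] world [ 0.4851 -0.1727  0.0881] F board [0.47, 0.87, 0.49] w 0.002
[[1.0, 0.002, 0.004], [-0.004, -0.002, 1.0], [0.002, -1.0, -0.002]]
reported [-0.0514 -0.1693  0.0881] n 709 lowest finger z [0.1174 0.1188 0.1194 0.1196 0.1198 0.1208]
finger min/max [-0.064 -0.186  0.117] [-0.042 -0.156  0.147]
0.165 n 61 tip [-0.0283  0.1644  0.0702] joint from line 0.13, from tip 0.05
0.055 n 242 tip [0.0285 0.0543 0.0681] joint from line 1.20, from tip 1.17
-0.055 n 81 tip [-0.029  -0.0547  0.0692] joint from line 0.11, from tip 0.03
-0.165 n 111 tip [-0.0277 -0.165   0.0706] joint from line 0.13, from tip 0.06
```

Tag 2 is at its stop (1.17–1.20). Now tag 4.

>>> {"api": "drive_tool", "payload": {"plan": [[0,[-0.002,0.03,0.003],[0,0,0]],[0,[-0.002,0.055,0.003],[0,0,0]],[0,[0.005,0.055,0.003],[0,0,0]],[0,[0.015,0.055,0.003],[0,0,0]],[0,[0.025,0.055,0.003],[0,0,0]]]}}

```text
time_s: 10.4
tool_pos: [0.5116, -0.1659, 0.034]
eef_rot: [-1.571, 0.021, -0.023]
ft_force: [0.4, -0.2, 1.3]
width: -0.002
```

>>> {"api": "drive_tool", "payload": {"plan": [[0,[0.01,0,0],[0,0,0]],[0,[0.02,0,0],[0,0,0]],[0,[0.028,0,0],[0,0,0]],[0,[0.033,0,0],[0,0,0]],[0,[0.035,0,0],[0,0,0]]]}}

```text
time_s: 10.9
tool_pos: [0.5454, -0.1671, 0.0328]
eef_rot: [-1.571, 0.022, -0.023]
ft_force: [-1.0, 0.5, 0.2]
width: -0.003
```

```bash
python3 st.py
```

```text
t 10.9 board pos [ 0.0087 -0.162   0.0328] world [ 0.5454 -0.1671  0.0328] F board [-1.03, 0.45, 0.24] w -0.003
[[1.0, 0.0, -0.0], [0.0, -0.0, 1.0], [0.0, -1.0, -0.0]]
```

Tag 2's stop came at TCP x about 0.013, so 4 mm more, then retreat and lift well clear.

>>> {"api": "drive_tool", "payload": {"plan": [[0,[0.001,0,0],[0,0,0]],[0,[0.002,0,0],[0,0,0]],[0,[0.003,0,0],[0,0,0]],[0,[0.004,0,0],[0,0,0]],[0,[0.004,0,0],[0,0,0]]]}}

```text
time_s: 11.4
tool_pos: [0.549, -0.1672, 0.0328]
eef_rot: [-1.571, 0.023, -0.023]
ft_force: [-0.5, -0.5, -0.6]
width: -0.0
```

>>> {"api": "drive_tool", "payload": {"plan": [[0,[-0.006,0,0],[0,0,0]],[0,[-0.006,-0.05,0],[0,0,0]],[0,[-0.04,-0.09,0],[0,0,0]],[0,[-0.06,-0.13,0],[0,0,0]],[0,[-0.08,-0.16,0],[0,0,0]]]}}

```text
time_s: 11.9
tool_pos: [0.4678, -0.1648, 0.195]
eef_rot: [-1.571, 0.021, -0.024]
ft_force: [1.0, -0.5, 0.1]
width: -0.0
```

>>> {"api": "drive_tool", "payload": {"plan": [[0,[-0.05,-0.02,0],[0,0,0]],[0,[-0.05,-0.02,0],[0,0,0]],[0,[-0.05,-0.02,0],[0,0,0]]]}}

```text
time_s: 12.2
tool_pos: [0.4182, -0.1635, 0.2135]
eef_rot: [-1.571, 0.022, -0.025]
ft_force: [0.4, 0.7, 0.0]
width: 0.001
```

```bash
python3 st.py; python3 tip.py pics/s10.png
python3 - <<'E'
from h import *
from rig import vision
g=vision.grab_frame("top");X=cloud(g);tags(X)
a=np.load("top0.npy",allow_pickle=True).item()
d=cv2.absdiff(a["color"],g["color"]).max(-1)
hb=cv2.cvtColor
for nm,(u0,u1,v0,v1),lo in(("glue",(160,190,205,235),.05),("spool",(398,428,180,208),.02)):
    print(nm,[(lambda p:p[p[:,2]>lo].mean(0).round(4))(cloud(q)[v0:v1,u0:u1].reshape(-1,3)) for q in(a,g)])
for q in(a,g):
    c=q["color"].astype(int);m=(c[...,0]>2.5*c[...,1])&(c[...,0]>60);m[:250]=0;m[280:]=0;m[:,:270]=0;m[:,330:]=0
    print("screwdriver px",np.argwhere(m).mean(0).round(2),m.sum())
E
```

```text
t 12.2 board pos [-0.1186 -0.162   0.2135] world [ 0.4182 -0.1635  0.2135] F board [0.34, 0.72, 0.01] w 0.001
[[1.0, 0.001, 0.001], [-0.001, -0.001, 1.0], [0.001, -1.0, -0.001]]
reported [-0.1186 -0.162   0.2135] n 976 lowest finger z [0.2422 0.2437 0.2438 0.2443 0.2445 0.2446]
finger min/max [-0.131 -0.179  0.242] [-0.109 -0.149  0.272]
0.165 n 61 tip [-0.0278  0.1644  0.0697] joint from line 0.12, from tip 0.05
0.055 n 243 tip [0.028  0.0539 0.0677] joint from line 1.19, from tip 1.17
-0.055 n 81 tip [-0.0292 -0.0554  0.0695] joint from line 0.11, from tip 0.03
-0.165 n 345 tip [ 0.028  -0.1647  0.0679] joint from line 1.19, from tip 1.17
0.165 n 136 tip [-0.0272  0.1643  0.0678] joint from line -0.00, from tip 0.04
0.055 n 170 tip [0.0289 0.0551 0.0677] joint from line 1.22, from tip 1.18
-0.055 n 144 tip [-0.0284 -0.0537  0.0684] joint from line -0.01, from tip 0.03
-0.165 n 164 tip [ 0.0288 -0.1633  0.0679] joint from line 1.24, from tip 1.18
glue [array([0.5237, 0.2911, 0.0754]), array([0.5236, 0.2913, 0.0758])]
spool [array([ 0.5976, -0.3086,  0.0281]), array([ 0.5979, -0.3088,  0.028 ])]
screwdriver px [263.07 300.23] 247
screwdriver px [263.6  299.62] 215
```

View pics/s10.png

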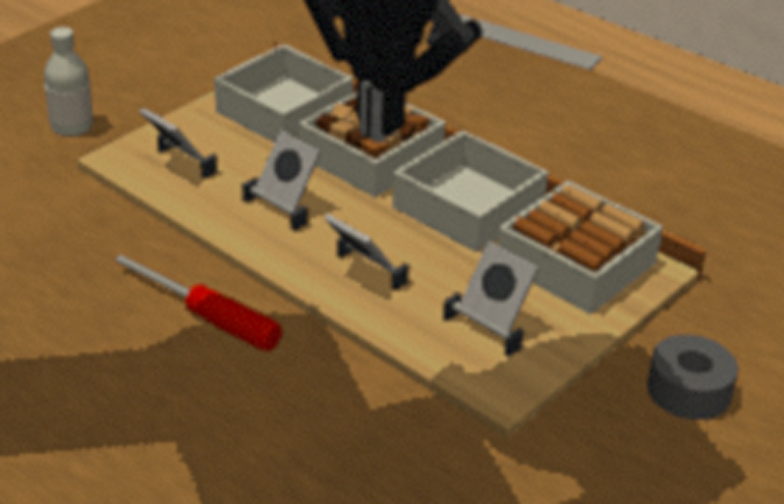

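The picture shows discs up at the two full bins (crop (287,165) and (498,282)) and plain tags at the empty bins. Both cameras' depth readings agree and the bystanders have not moved. Handing in.

```bash
python3 -c "
from rig import job
print(job.job_done())"
```

```text
the job is handed in; nothing more can be done
None
```

All four tags are set as asked, and I handed the job in at about 12.3 s on the robot's clock. I pushed tag 3 (an empty bin) away from its bin, and tags 2 and 4 (the full bins) towards theirs. Tag 1 (the other empty bin) already leaned the right way, so I left it. Tags are numbered from the +y end.

**Tag angles:** the last check gave 1.17–1.24 rad for the full bins and -0.01 to 0.12 rad for the empty ones, from both cameras. The line fit in the side view read 0.11–0.12 for the two empty-bin tags, where the other estimates gave -0.01 to 0.05. All of these are inside the 0.2 rad limit.

**Forces and bystanders:** wrist-force readings stayed at about 2 N or less. The glue bottle and spool measured the same as at the start to within 1 mm. The screwdriver's handle shifted less than 1 pixel (about 2 mm), and the gripper's shadow had changed there by then.

**What disagreed:** the fingertips seen by the side camera sat 27–30 mm above the reported TCP height. Because of that, my first push at tag 3 passed over it without touching. I corrected the height from the camera and pushed again. I don't know the cause of the offset.

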